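# Mount the cup head on the vortex mixer and hold a stain bottle on it

### The arm

A 6-joint arm with a two-finger parallel gripper is mounted at the origin on a cart in front of the work surface, level with it; the furniture and walls round the work are solid. World frame = base frame: x ahead of the robot, y to its left, z up, the work surface at z = 0. Lengths are in mm, angles in rad, forces in N, time in s.
With the tool pointing down it reaches from about 350 to 875 mm from the base axis. Payload 4.2 kg.
Tool frame: the origin (TCP) lies between the finger pads; the fingertips stand 25 mm ahead of it and the grasp point (between the pads) lies 6 mm ahead of it; z points along the fingers, y is the line along which they close (so a half turn about z gives the same grasp; the last joint's range is limited). The gripper opens to 85 mm and grips with 20 to 120 N. Pads are 22 mm wide; open, the fingers measure 114 mm over their backs; the gripper's body (76 mm by 85 mm) begins 54 mm behind the grasp point. The pads swing forward as they close: fully open they stand 13 mm farther back than shut.
Start: joints at [-1.012, 0.385, 0.008, 0, -1.194, -0.259], TCP at [184.597, -597.096, 256.312] pointing down, gripper open.
Joint ranges: [-3.14, 3.14], [-1.21, 2.06], [-1.07, 1.41], [-3.16, 2.05], [-2.99, -0.16], [-3.1, 3.1]. Speed limits (rad/s): [2.79, 2.79, 3.14, 3.14, 3.14, 3.14].

### API

Orientations are given as a unit quaternion [x, y, z, w].
In Python, from bench import arm gives the robot as it stands.
- The arm moves only by the shell command python3 -m pendant 'ROWS'. ROWS is JSON, a list of rows, each a list of 7 numbers: the shift along the tool's x, y, z in m, then the turn, a rotation vector about the tool's x, y, z in degrees, then the finger opening in m, from 0 to 0.0854. In form: [[x, y, z, wx, wy, wz, fingers], ...]. A call has 1 to 12 rows; each row shifts and turns the commanded pose from where the row before left it, along the tool's axes as they then stand; what a row does not reach is not made up. A row lasts 1/10 s, in which the tool goes at most 50 mm and 8.59 degrees, less where a joint would pass 70% of its speed; a pose out of reach is approached as far as the arm can. A call is refused whole if a number of a shift passes 0.05 or a number of a turn 8.59, either way. A call with a gripper value outside its range is refused whole. The fingers move at their own pace and stop on an object; the grip force is fixed at half the most. Time passes only in rows, so rows that do not move let the fingers close. It gives the time, the measured TCP pose, the force, the opening and the grip force at its end, in the units of the state.
- arm.read_state(): the state, without advancing time (a new reading comes with each control period).
- arm.get_image(name): name is "side" or "top"; returns a dict with "image" (420x560x3 uint8, red, green, blue), "fx", "fy", "cx", "cy" (pixels), "k1" (the pictures are not rectified: a ray, as slopes to the right and down, at radius r is drawn at 1 + k1 r^2 times it, then the intrinsics apply), "xyz" and "rotation" of the camera in the world. Camera axes: x right, y down, z forward; pixel columns grow to the right and rows downward; lengths in mm; the calibration is good to about 2 mm. A picture is of the moment at which its call begins. There is no depth.
- arm.job_done(): hands the job in; it is judged then, once.
The state is a dict: "clock": time; "joints": joint angles; "joint_vel": joint speeds; "joint_efforts": joint torques, N m; "position": TCP position; "ee_rot": TCP orientation; "contact_force": force on the tool from outside, world axes, zero at the start; "wrist_torque": the same for the moment, N m; "gripper_width": finger opening in mm; "grasp_force": force on a finger pad.
Only numpy, scipy, OpenCV 4.12 (cv2) and the standard library are available. Lean on these libraries where they do the work, as an engineer would, in place of code of your own. Each camera call takes 0.05 s, during which the arm holds its last target. There are 200 camera calls.

### The job

Get the touch-start vortex mixer ready and use it: push the blue square cup head (the one with the round cup on top, not the flat platform) fully home on the mixer's square drive shaft and let go of it, then take the red-capped dropper bottle, stand it upright in the cup and press it down so that the sprung drive sinks about 5 mm, half its travel, where the mixer runs freely. Finish holding the bottle there, pressing on the bottle only and not on the head; leave the other bottles, the platform head and the petri dish where they are.

Things in the scene. Friction and masses are not known exactly. Their poses are not given: they have to be found in the camera images.
- mixer: vortex mixer, fixed to the table, may be turned: white housing, grey foot, 110 mm (x) by 100 mm (y), tapering to a flat top (84 x 80 mm) at 58 mm height. Origin at the centre of its underside on the table, z up, -x is the front with knob and switch. The drive stands on the origin's vertical line; the sides of the square shaft are parallel to the housing's x and y.
- drive (a joint): sprung vertical drive of the mixer, in m: 0 = up (unpressed), 0.010 = bottomed out, grows as it is pressed down. With the head fitted it takes about 3 N to start it, 7 N at 5 mm and 11 N at 10 mm. It springs up when released.
- shaft_foot (a point): centre of the round collar's flat top (steel, 25 mm diameter), from which the square shaft rises; the seated head rests on this collar. 72 mm above the table when unpressed (14 mm above the housing); sinks with the drive. Axes parallel to the mixer's.
- shaft_tip (a point): centre of the top of the steel square shaft, 14 mm above shaft_foot. The shaft is 16 mm square; its upper 3 mm taper to 11 mm square.
- cup_head: loose blue block, 44 mm square, 30 mm tall, 70 g, upright on the table. Origin at the centre of its underside, z up, x and y square to its flat sides (grip across two flats). Below, a square bore 17.5 mm wide, 15.5 mm deep, parallel to the flats (four turns fit alike), its mouth widened to 21.5 mm over the lowest 2 mm. Seated, its underside lies on shaft_foot.
- cup_floor (a point): centre of the floor of the round cup in the top of cup_head, 18 mm above its underside. The cup is 12 mm deep, 31 mm in diameter at the floor and 36.5 mm at the rim.
- red_dropper: closed dropper bottle, brown, with a red cap and bulb, 28 mm diameter, 84 mm tall, 42 g, upright. Straight-sided up to about 40 mm (grip it there, 28 mm wide), cap 20 mm wide from 50 mm up. Origin at the centre of its underside, z up.
- black_dropper: bottle of the same shape, brown with a black cap; leave it. Origin at the centre of its underside.
- white_dropper: bottle of the same shape, greenish with a white cap; leave it. Origin at the centre of its underside.
- platform_head: the mixer's other head, blue, lying upside down: a flat disc of 72 mm diameter with a square hub up, 25 mm tall in all; leave it. Origin at the centre of its underside.
- petri: clear petri dish, 61 mm diameter, 14 mm tall; leave it. Origin at the centre of its underside.
Things that resemble listed ones, but are neither listed nor needed, are in the scene too. What is shaped like the red_dropper but pink is not meant.

How it is judged:
By the outcome, as a careful person would: the job done as asked, in the order asked, and still so for the second after the job is handed in, while the arm keeps its last pose, push and grip.
It also fails if it takes over 59 s, if anything falls off the work surface, if the arm or the gripper's body presses on something with over 40 N, if the wrist force passes 120 N, or if a joint passes its speed limit or range.

## Working session

There is one attempt and no reset: what is moved stays moved. The work goes in short steps, Python scripts to look and compute and a shell command to move; the robot and the scene stay as the last step left them, time stands still between calls to the robot, and variables do not carry over. Pictures are saved under pics/ and viewed, at most 12 in all, crops included, and the job is handed in when it is done.

```bash
mkdir -p pics
cat > h.py <<'E'
import numpy as np,cv2,pickle
from bench import arm
def snap(n,tag):
    d=arm.get_image(n); pickle.dump(d,open(f'pics/{tag}.pkl','wb')); cv2.imwrite(f'pics/{tag}.png',d['image'][:,:,::-1]); return d
def load(tag): return pickle.load(open(f'pics/{tag}.pkl','rb'))
def ray(d,u,v):
    a=np.array([(u-d['cx'])/d['fx'],(v-d['cy'])/d['fy']]); s=a.copy()
    for _ in range(30): s=a/(1+d['k1']*(s@s))
    r=np.array(d['rotation'])@np.array([s[0],s[1],1]); return np.array(d['xyz']),r/np.linalg.norm(r)
def onz(d,u,v,z):
    o,r=ray(d,u,v); return o+r*(z-o[2])/r[2]
def tri(l):
    A=0;b=0
    for d,u,v in l:
        o,r=ray(d,u,v); P=np.eye(3)-np.outer(r,r); A=A+P; b=b+P@o
    X=np.linalg.solve(A,b); return X,[np.linalg.norm(np.cross(X-ray(d,u,v)[0],ray(d,u,v)[1])) for d,u,v in l]
def proj(d,p):
    c=np.array(d['rotation']).T@(np.array(p,float)-d['xyz']); s=c[:2]/c[2]; s=s*(1+d['k1']*(s@s)); return np.round([d['fx']*s[0]+d['cx'],d['fy']*s[1]+d['cy']],1)
def crop(tag,u0,v0,u1,v1,k,out):
    i=cv2.imread(f'pics/{tag}.png')[v0:v1,u0:u1]; cv2.imwrite(f'pics/{out}.png',cv2.resize(i,None,fx=k,fy=k,interpolation=cv2.INTER_CUBIC))
E
python3 - <<'E'
from h import *
a=snap('top','t0');b=snap('side','s0')
for d in(a,b): print({k:d[k] for k in d if k!='image'})
cv2.imwrite('pics/both0.png',cv2.resize(np.vstack([a['image'],b['image']])[:,:,::-1],None,fx=.71,fy=.71)) if 0 else 0
print(arm.read_state())
E
```

```text
{'fx': 486.95762487663944, 'fy': 486.95762487663944, 'cx': 277.73041460515907, 'cy': 205.2345399898042, 'k1': -0.07708200720077821, 'xyz': array([ 344.88230935, -109.05653927, 1102.65061155]), 'rotation': array([-0.70220037,  0.70628679, -0.06135056,  0.06564852])}
{'fx': 388.2214696029129, 'fy': 388.2214696029129, 'cx': 282.8526112548217, 'cy': 208.00988001089186, 'k1': -0.009880317043150066, 'xyz': array([371.1344303 , 522.48047471, 579.78846902]), 'rotation': array([-0.09409305,  0.88596156, -0.45134035,  0.05010496])}
{'clock': 0.1, 'joints': array([-1.01237953e+00,  3.85467675e-01,  6.76705458e-03, -4.02397988e-04,
       -1.19401967e+00, -2.58591900e-01]), 'joint_vel': array([ 0.00098602, -0.00236437,  0.00389321, -0.0010764 ,  0.00068094,
       -0.00062645]), 'joint_efforts': array([-1.10580113e-03, -3.93317592e+01,  1.88929635e+01,  4.19795975e+00,
       -2.58240128e-03,  5.42321345e-06]), 'position': array([ 184.46150592, -596.66381072,  255.34479395]), 'ee_rot': array([-1.49278120e-01,  9.88794763e-01,  9.57114652e-04, -2.10508335e-04]), 'contact_force': array([-0.4562714 , -0.19658533,  0.5892794 ]), 'wrist_torque': array([-0.02955973,  0.01926267, -0.03891973]), 'grasp_force': 0.0, 'gripper_width': 85.35137833621708}
```

View pics/t0.png

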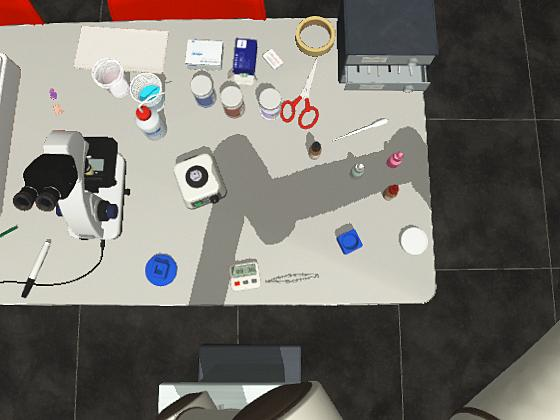

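View pics/s0.png

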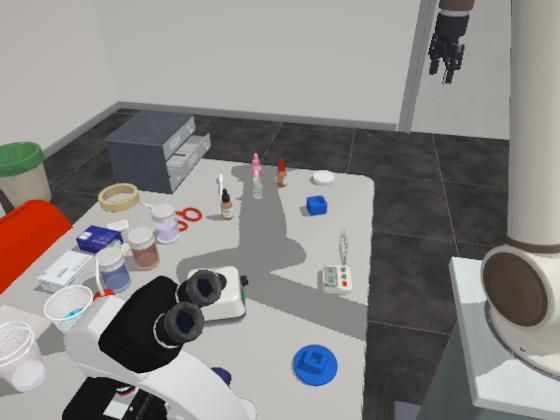

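Candidates for the red dropper: red (top 391,191; side 282,172), pink lookalike (top 396,158; side 256,165), black-capped (top 315,150), white-capped (top 358,170), and the red-capped wash bottle (top 148,120). For the cup head: blue block (top 349,240; side 317,205) or the platform head (top 160,270). I choose the first of each, and check this in one close crop.

```bash
python3 - <<'E'
s=open('h.py').read()
s=s.replace("d=arm.get_image(n);","d=arm.get_image(n); d['rotation']=Rotation.from_quat(d['rotation']).as_matrix();").replace("import numpy","from scipy.spatial.transform import Rotation\nimport numpy",1)
open('h.py','w').write(s)
E
python3 - <<'E'
from h import *
a=snap('top','t0');b=snap('side','s0')
def c(d,u,v,w=66,h=49):
    return cv2.resize(d['image'][v-h:v+h,u-w:u+w,::-1],(396,294),interpolation=cv2.INTER_CUBIC)
m=np.vstack([np.hstack([c(a,385,205),c(b,290,185)]),np.hstack([c(a,205,180),c(b,225,285)])])
print(m.shape);cv2.imwrite('pics/m0.png',m)
E
```

```text
(588, 792, 3)
```

View pics/m0.png

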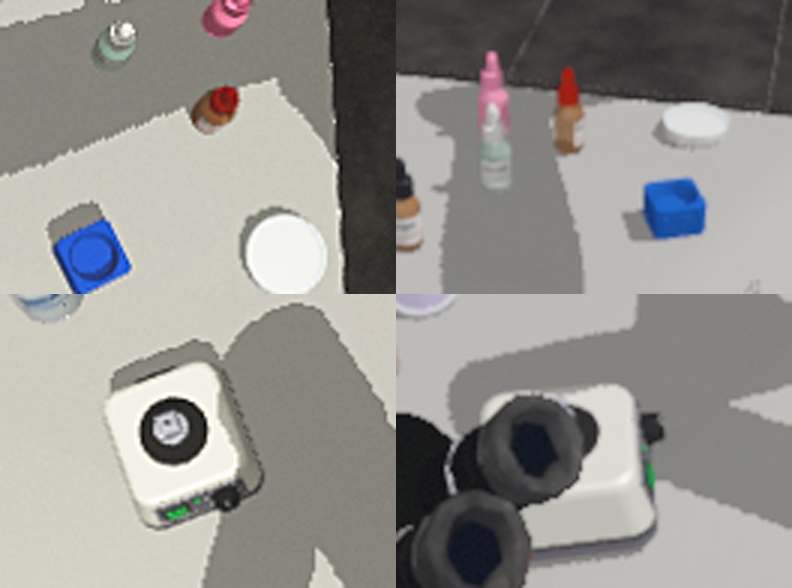

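The picture confirms the choices: the red dropper (brown body, red cap) and the cup block with the round cup. The mixer's shaft is at about top px (196,173), and in the side view the microscope's eyepiece partly hides it. Next I fit silhouettes and zoom in on the shaft.

```bash
cat > fit.py <<'E'
from h import *
from scipy.optimize import minimize
def mask(d,fn,box):
    i=d['image'].astype(int); m=fn(i[...,0],i[...,1],i[...,2]).astype(np.uint8); k=np.zeros_like(m); u0,v0,u1,v1=box; k[v0:v1,u0:u1]=1; return m*k
def pts(q,slabs):
    x,y,z,w=q; c,s=np.cos(w),np.sin(w)
    return [np.array([[x+c*a-s*b,y+s*a+c*b,z+h] for a,b,h in sl]) for sl in slabs]
def ren(d,P):
    im=np.zeros((840*2,1120*2),np.uint8)
    for p in P:
        uv=np.array([proj2(d,t) for t in p]); hull=cv2.convexHull(((uv+.5)*4).astype(np.float32)); cv2.fillConvexPoly(im,np.round(hull*16).astype(np.int32),255,shift=4)
    return cv2.resize(im,(560,420),interpolation=cv2.INTER_AREA)/255.
def proj2(d,p):
    c=d['rotation'].T@(p-d['xyz']); s=c[:2]/c[2]; s=s*(1+d['k1']*(s@s)); return np.array([d['fx']*s[0]+d['cx'],d['fy']*s[1]+d['cy']])
def fit(views,slabs,q0,free=(0,1,2,3)):
    q0=np.array(q0,float); free=list(free)
    def f(t):
        q=q0.copy(); q[free]+=t*np.array([1,1,1,.05])[free]
        P=pts(q,slabs); return sum(np.abs(ren(d,P)-m).sum() for d,m in views)
    S=np.vstack([np.zeros(len(free)),np.eye(len(free))*5])
    r=minimize(f,np.zeros(len(free)),method='Nelder-Mead',options=dict(initial_simplex=S,xatol=.05,fatol=.05,maxiter=160))
    q0[free]+=r.x*np.array([1,1,1,.05])[free]; return q0.round(3),round(r.fun,1)
blk=[[(a,b,h) for a in(-22,22) for b in(-22,22) for h in(0,30)]]
cyl=lambda r,z:[(r*np.cos(t),r*np.sin(t),z) for t in np.arange(0,6.28,.3)]
E
cat > a.py <<'E'
from fit import *
a,b=load('t0'),load('s0')
blue=lambda R,G,B:(B>R+50)&(B>G+30)
ma=mask(a,blue,(325,215,375,265)); mb=mask(b,blue,(295,185,340,225)); print(ma.sum(),mb.sum())
g=onz(a,349,240,15); print(g)
for v in ([(a,ma),(b,mb)],):
  for w in (.2,.8,1.3): print('blk',fit(v,blk,[g[0],g[1],0,w]))
print('top only',fit([(a,ma)],blk,[g[0],g[1],0,.4],(0,1,3)),'side only',fit([(b,mb)],blk,[g[0],g[1],0,.4],(0,1,3)))
T=tri([(a,395,187),(b,281.3,158.7)]);print('red tip',T)
red=lambda R,G,B:(R>G+35)&(R>B+35)
ma=mask(a,red,(375,175,405,210)); mb=mask(b,red,(270,150,292,195)); print(ma.sum(),mb.sum())
bot=[cyl(14,0)+cyl(14,40)+cyl(10,50),cyl(10,50)+cyl(10,62)+cyl(4,84)]
print('red',fit([(a,ma),(b,mb)],bot,[T[0][0],T[0][1],0,0],(0,1,2)))
print('red',fit([(a,ma)],bot,[T[0][0],T[0][1],0,0],(0,1)),fit([(b,mb)],bot,[T[0][0],T[0][1],0,0],(0,1)))
for p in [(196,173)]: print(onz(a,*p,86))
A=cv2.resize(a['image'][140:215,165:235,::-1],None,fx=7,fy=7,interpolation=cv2.INTER_CUBIC)
cv2.imwrite('pics/mx.png',A)
E
python3 a.py
```

```text
413 354
[ 462.35180371 -262.41953884   15.        ]
blk (array([ 4.59011e+02, -2.62097e+02,  3.41700e+00,  3.89000e-01]), np.float64(97.5))
blk (array([ 4.58912e+02, -2.60962e+02,  5.57700e+00,  4.15000e-01]), np.float64(100.9))
blk (array([ 458.827, -261.445,    4.56 ,    1.965]), np.float64(98.4))
top only (array([ 4.59417e+02, -2.62128e+02,  0.00000e+00,  4.46000e-01]), np.float64(38.3)) side only (array([ 4.59359e+02, -2.67403e+02,  0.00000e+00,  2.84000e-01]), np.float64(40.8))
red tip (array([ 567.57381161, -354.67331845,   86.80589224]), [np.float64(0.09607821078223423), np.float64(0.09607821078215224)])
110 114
red (array([ 570.963, -361.381,    4.212,    0.   ]), np.float64(229.9))
red (array([ 574.763, -362.96 ,    0.   ,    0.   ]), np.float64(87.0)) (array([ 582.654, -409.503,    0.   ,    0.   ]), np.float64(124.3))
[601.49855704  72.49116234  86.        ]
```

View pics/mx.png

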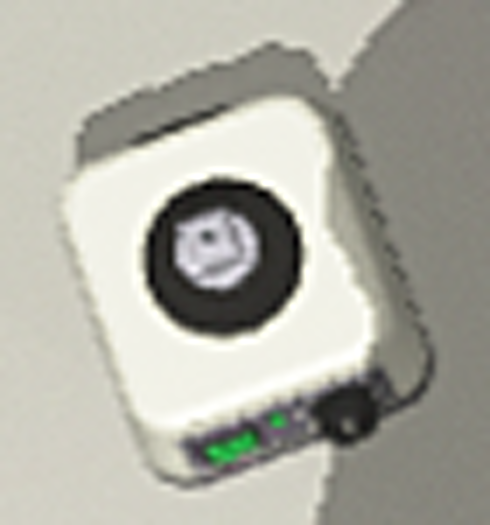

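Run:
```python
from fit import *
a,b=load('t0'),load('s0')
P=lambda u,v:(165+(u+.5)/7-.5,140+(v+.5)/7-.5)
for n,p,z in (('disc',(223,257.5),59),('collar',(217,248),71),('tip',(208,236),86)): print(n,onz(a,*P(*p),z).round(1))
E=lambda p,q,z:np.degrees(np.arctan2(*((onz(a,*P(*p),z)-onz(a,*P(*q),z))[[1,0]]))).round(1)
print('yaw',E((68,215),(135,410),56),E((90,165),(270,100),56)-90,E((150,425),(370,350),56)-90)
# bottle overlay check
for d in(a,b): print([proj(d,p) for p in ((567.6,-354.7,0),(567.6,-354.7,40),(567.6,-354.7,84))])
# side view: visible part of disc right edge predicted
c=onz(a,*P(223,257.5),59); print(proj(b,c),proj(b,c+[-22,0,0]),proj(b,c+[0,-22,0]),proj(b,[c[0],c[1],86]))
```

```text
disc [600.7  76.2  59. ]
collar [600.8  76.   71. ]
tip [600.9  76.2  86. ]
yaw 20.3 20.099999999999994 18.900000000000006
[array([386.4, 195.1]), array([390.2, 191.5]), array([394.7, 187.3])]
[array([281.5, 186.6]), array([281.4, 174.1]), array([281.3, 159.6])]
[211.9 284.1] [223.5 286. ] [216.2 275.4] [210.2 273.4]
```

The mixer axis agrees at three heights: (601,76), yaw about 20°. The block is at about (459,-262), yaw about 24°, and the bottle at about (568,-355).

```bash
cat >> h.py <<'E'
def to(x,y,z,ang,level=True):
    s=arm.read_state(); R=Rotation.from_quat(s['ee_rot']).as_matrix(); p=s['position']
    d=R.T@(np.array([x,y,z])-p); cur=np.degrees(np.arctan2(R[1,1],R[0,1])); w=(ang-cur+90)%180-90
    Rz=np.array([[0,0,0]]).T
    yv=np.array([np.cos(np.radians(cur+w)),np.sin(np.radians(cur+w)),0]);zv=np.array([0,0,-1.]);T=np.column_stack([np.cross(yv,zv),yv,zv])
    print('t',s['clock'],'p',p.round(1),'ydir',cur.round(1),'shift mm',d.round(1),'turn',np.degrees(Rotation.from_matrix(R.T@T).as_rotvec()).round(2),'F',s['contact_force'].round(1),'w',s['gripper_width'].round(1),'g',s['grasp_force'],'j6',s['joints'][5].round(2))
E
python3 -c "
from h import *
to(459.2,-262,120,114)"
```

```text
Traceback (most recent call last):
  File "h.py", line 27, in to
    print('t',s['clock'],'p',p.round(1),'ydir',cur.round(1),'shift mm',d.round(1),'turn',np.degrees(Rotation.from_matrix(R.T@T).as_rotvec()).round(2),'F',s['contact_force'].round(1),'w',s['gripper_width'].round(1),'g',s['grasp_force'],'j6',s['joints'][5].round(2))
                                                                                                                                                                                          ^^^^^^^^^^^^^^^^^^^^^^^^
AttributeError: 'float' object has no attribute 'round'
```

```bash
sed -i "s/s\['gripper_width'\].round(1)/round(float(s['gripper_width']),1)/" h.py
python3 -c "
from h import *
to(459.2,-262,120,114)"
```

```text
t 0.2 p [ 184.5 -596.8  255.6] ydir 107.2 shift mm [-361.3  238.6  135.9] turn [ 0.08 -0.   -6.83] F [-0.3  1.  -0.7] w 85.5 g 0.0 j6 -0.26
```

```bash
python3 -m pendant '[[-0.02,0.013,0,0,0,0,0.085],[-0.035,0.023,0.005,0,0,0,0.085],[-0.035,0.023,0.01,0,0,0,0.085],[-0.035,0.023,0.015,0,0,0,0.085],[-0.035,0.023,0.015,0,0,0,0.085],[-0.035,0.023,0.015,0,0,0,0.085],[-0.035,0.023,0.015,0,0,0,0.085],[-0.035,0.023,0.015,0,0,0,0.085],[-0.035,0.023,0.015,0,0,0,0.085],[-0.03,0.021,0.015,0,0,0,0.085],[-0.02,0.012,0.01,0,0,-3.4,0.085],[-0.01,0.004,0.005,0,0,-3.4,0.085]]'
python3 -m pendant '[[0,0,0,0,0,0,0.085],[0,0,0,0,0,0,0.085]]'
python3 - <<'E'
from h import *
to(459.2,-262,29,114)
a=snap('top','t1');b=snap('side','s1')
c=lambda d,u,v,w=50,h=50:cv2.resize(d['image'][v-h:v+h,u-w:u+w,::-1],(400,400),interpolation=cv2.INTER_CUBIC)
cv2.imwrite('pics/m1.png',np.hstack([c(a,349,230),c(b,317,190)]))
E
```

```text
clock: 1.4
position: [459.9, -264.8, 120.2]
ee_rot: [-0.21, 0.978, 0.0, -0.001]
contact_force: [-0.1, 0.0, -0.9]
gripper_width: 84.6
grasp_force: 0.0
clock: 1.6
position: [458.9, -266.8, 121.3]
ee_rot: [-0.207, 0.978, 0.0, -0.0]
contact_force: [-0.3, 0.1, 0.3]
gripper_width: 85.3
grasp_force: 0.0
t 1.6 p [ 458.9 -266.8  121.3] ydir 113.9 shift mm [-2.3  4.2 92.3] turn [ 0.01 -0.02 -0.08] F [-0.3  0.1  0.3] w 85.3 g 0.0 j6 -0.93
```

View pics/m1.png

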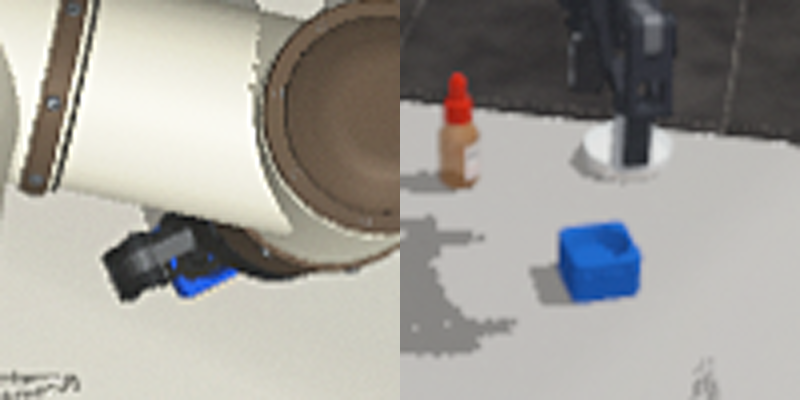

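Run:
```python
from h import *
a,b=load('t1'),load('s1')
y=np.array([np.cos(np.radians(114)),np.sin(np.radians(114)),0]);p=np.array([458.9,-266.8,121.3])
for s in(45,-45):
  for dz in (-25,-12): print(s,dz,proj(a,p+y*s+[0,0,dz]),proj(b,p+y*s+[0,0,dz]))
print(proj(b,[459,-262,30]),proj(b,[459,-262,0]))
```

```text
45 -25 [337.  246.3] [323.3 187.3]
45 -12 [337.7 245.7] [323.7 182.5]
-45 -25 [375.9 228.5] [312.9 167.9]
-45 -12 [377.1 227.7] [313.1 163.3]
[316.3 201.2] [315.7 211. ]
```

```bash
python3 -m pendant '[[-0.002,0.004,0.01,0,0,0,0.085],[0,0,0.02,0,0,0,0.085],[0,0,0.025,0,0,0,0.085],[0,0,0.02,0,0,0,0.085],[0,0,0.013,0,0,0,0.085],[0,0,0.006,0,0,0,0.085],[0,0,0,0,0,0,0.085]]'
python3 -m pendant '[[0,0,0,0,0,0,0.04],[0,0,0,0,0,0,0.03],[0,0,0,0,0,0,0.03],[0,0,0,0,0,0,0.03],[0,0,0,0,0,0,0.03],[0,0,0,0,0,0,0.03],[0,0,0,0,0,0,0.03],[0,0,0,0,0,0,0.03]]'
python3 -c "
from h import *
to(459.2,-262,27,114)"
```

```text
clock: 2.4
position: [458.4, -262.3, 26.4]
ee_rot: [-0.207, 0.978, 0.0, -0.001]
contact_force: [0.5, 0.1, 0.2]
gripper_width: 85.4
grasp_force: 0.0
clock: 3.2
position: [460.0, -262.5, 28.4]
ee_rot: [-0.208, 0.978, -0.001, 0.001]
contact_force: [-1.2, 0.0, 5.2]
gripper_width: 42.9
grasp_force: 61.9
t 3.2 p [ 460.  -262.5   28.4] ydir 114.0 shift mm [0.6 0.8 1.4] turn [-0.08  0.09  0.  ] F [-1.2  0.   5.2] w 42.9 g 61.866258680820465 j6 -0.94
```

```bash
python3 -m pendant '[[0,0,-0.01,0,0,0,0.03],[0,0,-0.03,0,0,0,0.03],[0,0,-0.04,0,0,0,0.03],[0,0,-0.04,0,0,0,0.03],[0,0,-0.03,0,0,0,0.03],[0,0,-0.01,0,0,0,0.03],[0,0,0,0,0,0,0.03]]'
python3 - <<'E'
from h import *
to(601,76,190,110)
a=snap('top','t2');b=snap('side','s2')
E
```

```text
clock: 3.9
position: [459.5, -262.3, 188.7]
ee_rot: [-0.208, 0.978, -0.001, 0.002]
contact_force: [-0.2, 0.1, -0.8]
gripper_width: 43.1
grasp_force: 61.1
t 3.9 p [ 459.5 -262.3  188.7] ydir 114.0 shift mm [-266.7  251.6   -1. ] turn [-0.09  0.16  3.96] F [-0.2  0.1 -0.8] w 43.1 g 61.13182470202446 j6 -0.94
```

```bash
python3 -m pendant '[[-0.015,0.014,0,0,0,0,0.03],[-0.03,0.028,0,0,0,0,0.03],[-0.03,0.028,0,0,0,0,0.03],[-0.03,0.028,0,0,0,0,0.03],[-0.03,0.028,0,0,0,0,0.03],[-0.03,0.028,0,0,0,0,0.03],[-0.03,0.028,0,0,0,0,0.03],[-0.03,0.028,0,0,0,0,0.03],[-0.022,0.021,0,0,0,0,0.03],[-0.014,0.014,0,0,0,0,0.03],[-0.006,0.007,0,0,0,4,0.03],[0,0,0,0,0,0,0.03]]'
python3 -m pendant '[[0,0,0,0,0,0,0.03],[0,0,0,0,0,0,0.03]]'
python3 - <<'E'
from fit import *
to(601,76,132,110)
a=snap('top','t3');b=snap('side','s3')
s=arm.read_state();p=s['position']
print(proj(a,p),proj(b,p-[0,0,28]),proj(b,[601,76,86]))
blue=lambda R,G,B:(B>R+50)&(B>G+30)
u,v=proj(b,p-[0,0,13]).astype(int)
u2,v2=proj(a,p).astype(int)
mb=mask(b,blue,(u-60,v-60,u+60,v+60));ma=mask(a,blue,(u2-50,v2-50,u2+50,v2+50));print(mb.sum(),ma.sum())
c=lambda d,u,v,w=50,h=50:cv2.resize(d['image'][v-h:v+h,u-w:u+w,::-1],(400,400),interpolation=cv2.INTER_CUBIC)
cv2.imwrite('pics/m3.png',np.hstack([c(a,u2,v2),c(b,u,v+10)]));print(u2,v2,u,v)
E
```

```text
clock: 5.2
position: [600.3, 77.2, 185.3]
ee_rot: [-0.174, 0.985, -0.0, -0.002]
contact_force: [0.6, 0.8, -0.6]
gripper_width: 42.9
grasp_force: 61.2
clock: 5.4
position: [600.2, 75.5, 186.8]
ee_rot: [-0.173, 0.985, -0.0, -0.001]
contact_force: [1.2, 0.8, -0.7]
gripper_width: 43.1
grasp_force: 61.2
t 5.4 p [600.2  75.5 186.8] ydir 110.0 shift mm [-1.   0.2 54.8] turn [ 0.   -0.08 -0.04] F [ 1.2  0.8 -0.7] w 43.1 g 61.15519121289253 j6 -1.61
[185.5 160.9] [205.4 241.7] [210.1 273.3]
335 327
185 160 204 234
```

View pics/m3.png

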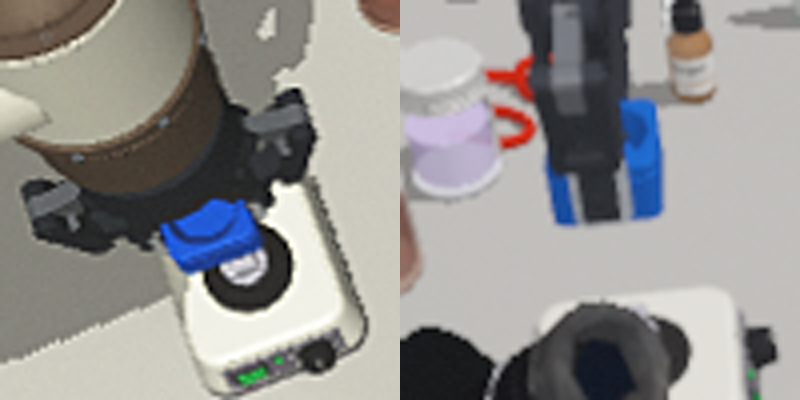

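```bash
cat > b.py <<'E'
from fit import *
import fit as F
a,b=load('t3'),load('s3')
blue=lambda R,G,B:(B>R+50)&(B>G+30)
def vw(d,box):
    m=mask(d,blue,box); dark=(d['image'].max(2)<110)&(m==0); dark=cv2.erode(dark.astype(np.uint8),np.ones((2,2))); return d,m,dark
V=[vw(a,(155,130,235,200)),vw(b,(155,170,255,260))]
def f(t,V,z):
    P=pts([t[0],t[1],z+t[3] if len(t)>3 else z,np.radians(t[2])],blk); return sum((np.abs(ren(d,P)-m)*(1-k)).sum() for d,m,k in V)
for VV,n in((V,'both'),(V[:1],'top'),(V[1:],'side')):
  for z in (158.4,):
    x0=np.array([600,75,20.]+([0] if n=='both' else [])); S=np.vstack([x0,x0+np.diag([4]*len(x0))])
    r=minimize(f,x0,args=(VV,z),method='Nelder-Mead',options=dict(initial_simplex=S,maxiter=200)); print(n,r.x.round(1),round(r.fun,1))
E
python3 b.py
```

```text
both [598.3  76.4  23.    6.8] 166.5
top [600.1  78.2  20.7] 24.1
side [602.   69.1  22.8] 128.1
```

```bash
python3 -m pendant '[[-0.0005,-0.001,0.01,0,0,0,0.03],[0,0,0.02,0,0,0,0.03],[0,0,0.02,0,0,0,0.03],[0,0,0.012,0,0,0,0.03],[0,0,0.005,0,0,0,0.03],[0,0,0,0,0,0,0.03],[0,0,0,0,0,0,0.03]]'
python3 -m pendant '[[0,0,0.003,0,0,0,0.03],[0,0,0.003,0,0,0,0.03],[0,0,0.003,0,0,0,0.03],[0,0,0.002,0,0,0,0.03],[0,0,0,0,0,0,0.03]]'
python3 -c "
from h import *
to(601,76,100,110)"
```

```text
clock: 6.2
position: [602.2, 75.8, 121.0]
ee_rot: [-0.174, 0.985, -0.0, 0.001]
contact_force: [0.1, -0.0, -0.1]
gripper_width: 43.2
grasp_force: 61.2
clock: 6.7
position: [601.7, 75.5, 109.1]
ee_rot: [-0.174, 0.985, -0.0, -0.0]
contact_force: [1.2, -2.8, -0.9]
gripper_width: 43.3
grasp_force: 61.2
t 6.7 p [601.7  75.5 109.1] ydir 110.0 shift mm [0.5 0.8 9.1] turn [-0.03 -0.01 -0.02] F [ 1.2 -2.8 -0.9] w 43.3 g 61.24451279640198 j6 -1.61
```

```bash
python3 -m pendant '[[0.0003,-0.001,0.001,0,0,0,0.03],[0,0,0.002,0,0,0,0.03],[0,0,0.002,0,0,0,0.03],[0,0,0.002,0,0,0,0.03],[0,0,0,0,0,0,0.03]]'
python3 -c "
from h import *
to(601,76,100,110)"
```

```text
clock: 7.2
position: [601.4, 74.7, 101.9]
ee_rot: [-0.173, 0.985, -0.0, -0.0]
contact_force: [-0.2, -0.1, -0.6]
gripper_width: 43.1
grasp_force: 61.3
t 7.2 p [601.4  74.7 101.9] ydir 110.0 shift mm [-0.   1.4  1.9] turn [ 0.   -0.04 -0.02] F [-0.2 -0.1 -0.6] w 43.1 g 61.26330524682999 j6 -1.61
```

```bash
python3 -m pendant '[[0,0,0.001,0,0,0,0.03],[0,0,0.001,0,0,0,0.03],[0,0,0,0,0,0,0.03]]'
python3 -m pendant '[[0,0,0.001,0,0,0,0.03],[0,0,0.001,0,0,0,0.03],[0,0,0,0,0,0,0.03]]'
python3 -m pendant '[[0,0,0.001,0,0,0,0.03],[0,0,0.001,0,0,0,0.03],[0,0,0,0,0,0,0.03]]'
```

```text
clock: 7.5
position: [601.7, 74.7, 100.5]
ee_rot: [-0.174, 0.985, -0.0, 0.0]
contact_force: [0.6, -0.5, 0.3]
gripper_width: 43.1
grasp_force: 61.4
clock: 7.8
position: [601.8, 74.7, 98.8]
ee_rot: [-0.174, 0.985, -0.0, 0.0]
contact_force: [-2.2, -0.3, 4.2]
gripper_width: 43.0
grasp_force: 61.5
clock: 8.1
position: [601.8, 74.8, 96.7]
ee_rot: [-0.174, 0.985, -0.0, 0.0]
contact_force: [-1.5, 0.0, 5.1]
gripper_width: 43.0
grasp_force: 61.7
```

Contact comes at the seating height, and the force then follows the drive's spring, so the head is home. I let go and rise.

```bash
python3 -m pendant '[[0,0,0,0,0,0,0.085],[0,0,0,0,0,0,0.085],[0,0,0,0,0,0,0.085],[0,0,0,0,0,0,0.085],[0,0,0,0,0,0,0.085],[0,0,-0.01,0,0,0,0.085],[0,0,-0.02,0,0,0,0.085],[0,0,-0.03,0,0,0,0.085],[0,0,-0.04,0,0,0,0.085],[0,0,-0.03,0,0,0,0.085],[0,0,-0.01,0,0,0,0.085],[0,0,0,0,0,0,0.085]]'
python3 - <<'E'
from h import *
to(568,-355,240,110)
E
```

```text
clock: 9.3
position: [602.2, 74.9, 238.6]
ee_rot: [-0.173, 0.985, 0.0, 0.002]
contact_force: [0.7, 0.4, -0.9]
gripper_width: 84.8
grasp_force: 0.0
t 9.3 p [602.2  74.9 238.6] ydir 110.0 shift mm [ 179.1 -392.4   -2.3] turn [ 0.01  0.25 -0.02] F [ 0.7  0.4 -0.9] w 84.8 g 0.0 j6 -1.61
```

```bash
python3 -m pendant '[[0.008,-0.016,0,0,0,0,0.085],[0.017,-0.036,0,0,0,0,0.085],[0.017,-0.039,0,0,0,0,0.085],[0.018,-0.04,0,0,0,0,0.085],[0.018,-0.04,0,0,0,0,0.085],[0.018,-0.04,0,0,0,0,0.085],[0.018,-0.04,0,0,0,0,0.085],[0.018,-0.04,0,0,0,0,0.085],[0.018,-0.04,0,0,0,0,0.085],[0.018,-0.036,0,0,0,0,0.085],[0.008,-0.018,0,0,0,0,0.085],[0.003,-0.007,0,0,0,0,0.085]]'
python3 -m pendant '[[0,0,0,0,0,0,0.085],[0,0,0,0,0,0,0.085]]'
python3 - <<'E'
from fit import *
to(568,-355,130,100)
a=snap('top','t4');b=snap('side','s4')
# head seated check vs model in top view
blue=lambda R,G,B:(B>R+50)&(B>G+30)
m=mask(a,blue,(165,140,235,215)); print('head',fit([(a,m)],blk,[601,76,72,.35],(0,1,3)),m.sum())
mb=mask(b,blue,(180,220,260,320)); print(mb.sum())
a0=load('t0')
print('pink,white', onz(a0,319+229/3,156+2/3,70).round(),onz(a0,319+122/3,156+32/3,84).round())
c=lambda d,u,v,w=50,h=50:cv2.resize(d['image'][v-h:v+h,u-w:u+w,::-1],(390,390),interpolation=cv2.INTER_CUBIC)
cv2.imwrite('pics/m4.png',np.hstack([c(a,195,170),c(b,285,165)]))
print(proj(b,arm.read_state()['position']))
E
```

```text
clock: 10.5
position: [565.7, -356.9, 233.9]
ee_rot: [-0.172, 0.985, 0.001, -0.002]
contact_force: [-1.0, -0.3, -0.9]
gripper_width: 84.7
grasp_force: 0.0
clock: 10.7
position: [567.4, -353.8, 235.8]
ee_rot: [-0.174, 0.985, 0.0, -0.0]
contact_force: [0.0, 0.1, 0.4]
gripper_width: 84.9
grasp_force: 0.0
t 10.7 p [ 567.4 -353.8  235.8] ydir 110.0 shift mm [ -0.2  -1.5 105.8] turn [ 0.06 -0.04 10.03] F [0.  0.1 0.4] w 84.9 g 0.0 j6 -0.9
head (array([6.0125e+02, 7.6925e+01, 7.2000e+01, 3.9400e-01]), np.float64(50.6)) 467
400
pink,white [ 640. -363.   70.] [ 614. -281.   84.]
[280.7 103.7]
```

View pics/m4.png

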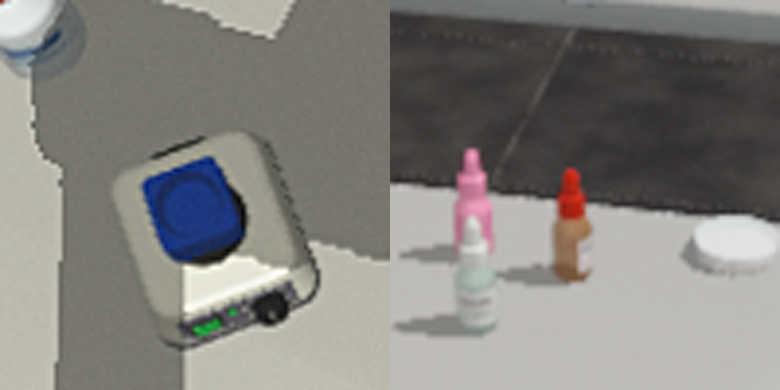

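The head sits flat and square over the ring (top px ~195,171), and the red bottle is at side px ~282,173, standing clear. I descend on it now.

```bash
python3 -m pendant '[[0,-0.0015,0.01,0,0,0,0.085],[0,0,0.025,0,0,0,0.085],[0,0,0.03,0,0,0,0.085],[0,0,0.03,0,0,0,0.085],[0,0,0.03,0,0,0,0.085],[0,0,0.025,0,0,0,0.085],[0,0,0.02,0,0,0,0.085],[0,0,0.012,0,0,0,0.085],[0,0,0.006,0,0,0,0.085],[0,0,0.002,0,0,0,0.085],[0,0,0,0,0,0,0.085],[0,0,0,0,0,0,0.085]]'
python3 -c "
from h import *
to(568,-355,45,110)
snap('side','s5')
crop('s5',232,115,332,215,6,'m5')"
```

```text
clock: 12.0
position: [568.5, -356.5, 47.5]
ee_rot: [-0.174, 0.985, -0.001, 0.001]
contact_force: [0.1, 0.8, 0.5]
gripper_width: 85.2
grasp_force: 0.0
t 12.0 p [ 568.5 -356.5   47.5] ydir 110.0 shift mm [-0.   1.6  2.5] turn [-0.08  0.09 -0.01] F [0.1 0.8 0.5] w 85.2 g 0.0 j6 -0.9
```

View pics/m5.png

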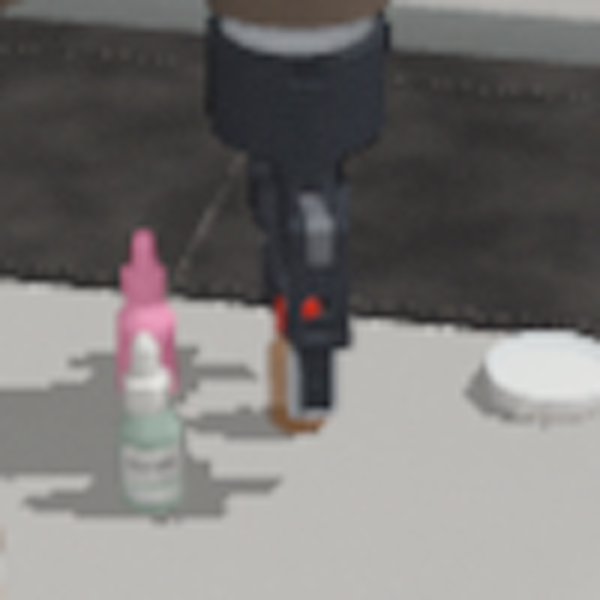

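Finger in front of the bottle, which is between the pads; I lower 3 mm and close.

```bash
python3 -m pendant '[[0,0.001,0.003,0,0,0,0.085],[0,0,0,0,0,0,0.05],[0,0,0,0,0,0,0.02],[0,0,0,0,0,0,0.02],[0,0,0,0,0,0,0.02],[0,0,0,0,0,0,0.02],[0,0,0,0,0,0,0.02],[0,0,0,0,0,0,0.02],[0,0,0,0,0,0,0.02],[0,0,0,0,0,0,0.02]]'
python3 -m pendant '[[0,0,-0.01,0,0,0,0.02],[0,0,-0.03,0,0,0,0.02],[0,0,-0.04,0,0,0,0.02],[0,0,-0.04,0,0,0,0.02],[0,0,-0.04,0,0,0,0.02],[0,0,-0.02,0,0,0,0.02],[0,0,-0.01,0,0,0,0.02],[0,0,0,0,0,0,0.02]]'
python3 - <<'E'
from h import *
to(601.5,75.2,200,110)
snap('side','s6')
crop('s6',232,60,332,160,4,'m6')
E
```

```text
clock: 13.05
position: [567.8, -355.5, 43.7]
ee_rot: [-0.174, 0.985, -0.0, 0.0]
contact_force: [0.3, -0.8, 2.5]
gripper_width: 26.1
grasp_force: 58.0
clock: 13.85
position: [567.6, -355.3, 234.5]
ee_rot: [-0.173, 0.985, -0.0, 0.001]
contact_force: [-0.1, -0.2, -0.5]
gripper_width: 25.6
grasp_force: 57.9
t 13.85 p [ 567.6 -355.3  234.5] ydir 110.0 shift mm [-178.8  393.    34.4] turn [-0.05  0.1  -0.03] F [-0.1 -0.2 -0.5] w 25.6 g 57.858796388609335 j6 -0.9
```

View pics/m6.png

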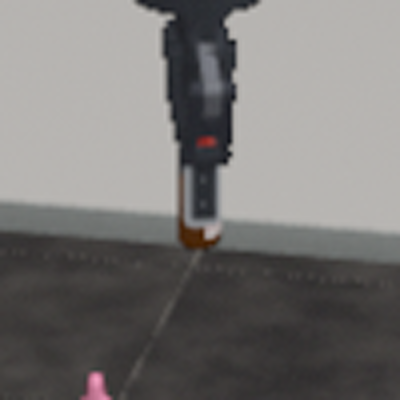

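```bash
python3 -m pendant '[[-0.008,0.016,0,0,0,0,0.02],[-0.017,0.036,0.002,0,0,0,0.02],[-0.017,0.039,0.003,0,0,0,0.02],[-0.018,0.04,0.003,0,0,0,0.02],[-0.018,0.04,0.003,0,0,0,0.02],[-0.018,0.04,0.003,0,0,0,0.02],[-0.018,0.04,0.003,0,0,0,0.02],[-0.018,0.04,0.003,0,0,0,0.02],[-0.018,0.04,0,0,0,0,0.02],[-0.018,0.036,0,0,0,0,0.02],[-0.008,0.018,0,0,0,0,0.02],[-0.003,0.008,0,0,0,0,0.02]]'
python3 -m pendant '[[0,0,0,0,0,0,0.02],[0,0,0,0,0,0,0.02]]'
python3 - <<'E'
from h import *
b=load('s6');print('s6 bottom pred',proj(b,[567.6,-355.3,190.5]),'obs 281.7,120.8ish')
to(601.5,75.2,150,110)
a=snap('top','t7');b=snap('side','s7');p=arm.read_state()['position']
c=lambda d,u,v,w=40,h=40:cv2.resize(d['image'][v-h:v+h,u-w:u+w,::-1],(400,400),interpolation=cv2.INTER_CUBIC)
ua,ub=proj(a,p-[0,0,44]),proj(b,p-[0,0,44]);print(ua,ub)
ua=ua.astype(int);ub=ub.astype(int)
cv2.imwrite('pics/m7.png',np.hstack([c(a,*ua),c(b,*ub)]));print(ua,ub)
E
```

```text
clock: 15.1
position: [600.3, 77.8, 211.2]
ee_rot: [-0.175, 0.985, -0.0, -0.002]
contact_force: [-0.7, -0.6, -1.3]
gripper_width: 26.1
grasp_force: 57.9
clock: 15.3
position: [600.8, 74.5, 212.5]
ee_rot: [-0.173, 0.985, -0.0, -0.001]
contact_force: [-0.0, -0.7, -1.3]
gripper_width: 25.8
grasp_force: 57.9
s6 bottom pred [281.  121.4] obs 281.7,120.8ish
t 15.3 p [600.8  74.5 212.5] ydir 110.0 shift mm [-1.   0.4 62.5] turn [ 0.   -0.11 -0.05] F [-0.  -0.7 -1.3] w 25.8 g 57.91819146601483 j6 -1.61
[188.1 163. ] [204.6 236.4]
[188 163] [204 236]
```

View pics/m7.png

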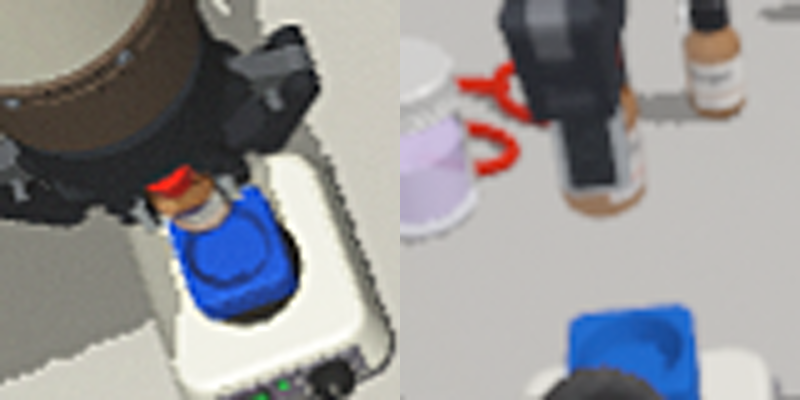

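Run:
```python
from h import *
a,b=load('t7'),load('s7')
for q in ((601.5,75.2,102),(605,75.2,102),(601.5,80,102)): print(proj(a,q)-[148,123],(proj(a,q)-[148,123])*5,(proj(b,q)-[164,196])*5+[400,0])
print(onz(a,148+229/5,123+244/5,102),onz(b,164+230/5,196+348/5,102))
```

```text
[45.4 48.2] [227. 241.] [624.5 352. ]
[45.5 46.6] [227.5 233. ] [615.  350.5]
[43.2 48.2] [216. 241.] [619.5 361.5]
[600.12425948  74.40135488 102.        ] [600.37006288  72.91357532 102.        ]
```

```bash
python3 -m pendant '[[0,0,0.01,0,0,0,0.02],[0,0,0.02,0,0,0,0.02],[0,0,0.02,0,0,0,0.02],[0,0,0.012,0,0,0,0.02],[0,0,0.005,0,0,0,0.02],[0,0,0,0,0,0,0.02],[0,0,0,0,0,0,0.02]]'
python3 -m pendant '[[0,0,0.003,0,0,0,0.02],[0,0,0.003,0,0,0,0.02],[0,0,0,0,0,0,0.02]]'
```

```text
clock: 16.1
position: [602.1, 75.1, 147.1]
ee_rot: [-0.173, 0.985, -0.0, 0.001]
contact_force: [-0.2, 0.4, -0.1]
gripper_width: 26.0
grasp_force: 57.9
clock: 16.4
position: [601.3, 75.2, 140.1]
ee_rot: [-0.173, 0.985, 0.0, -0.0]
contact_force: [0.0, -0.3, -0.9]
gripper_width: 25.7
grasp_force: 57.9
```

```bash
python3 -m pendant '[[0,0,0.002,0,0,0,0.02],[0,0,0.002,0,0,0,0.02],[0,0,0,0,0,0,0.02]]'
python3 -m pendant '[[0,0,0.001,0,0,0,0.02],[0,0,0.001,0,0,0,0.02],[0,0,0,0,0,0,0.02]]'
python3 -m pendant '[[0,0,0.001,0,0,0,0.02],[0,0,0,0,0,0,0.02],[0,0,0,0,0,0,0.02]]'
python3 -m pendant '[[0,0,0.001,0,0,0,0.02],[0,0,0,0,0,0,0.02],[0,0,0,0,0,0,0.02]]'
```

```text
clock: 16.7
position: [601.2, 75.1, 135.9]
ee_rot: [-0.173, 0.985, -0.0, -0.0]
contact_force: [-0.7, 0.6, -1.0]
gripper_width: 25.6
grasp_force: 57.9
clock: 17.0
position: [601.4, 75.1, 134.2]
ee_rot: [-0.173, 0.985, 0.0, -0.0]
contact_force: [-0.4, 0.1, -0.1]
gripper_width: 26.3
grasp_force: 57.9
clock: 17.3
position: [601.6, 75.2, 133.6]
ee_rot: [-0.174, 0.985, -0.0, 0.0]
contact_force: [-0.2, 0.4, 1.1]
gripper_width: 25.9
grasp_force: 58.0
clock: 17.6
position: [601.7, 75.2, 132.7]
ee_rot: [-0.174, 0.985, 0.0, 0.0]
contact_force: [-0.4, -0.5, 2.3]
gripper_width: 25.9
grasp_force: 58.1
```

```bash
python3 -m pendant '[[0,0,0.001,0,0,0,0.02],[0,0,0.001,0,0,0,0.02],[0,0,0,0,0,0,0.02],[0,0,0,0,0,0,0.02]]'
python3 -m pendant '[[0,0,0.001,0,0,0,0.02],[0,0,0,0,0,0,0.02],[0,0,0,0,0,0,0.02]]'
python3 -m pendant '[[0,0,0.001,0,0,0,0.02],[0,0,0,0,0,0,0.02],[0,0,0,0,0,0,0.02]]'
python3 - <<'E'
from h import *
F=[]
for i in range(8):
    a=snap('side' if i<4 else 'top','s8' if i<4 else 't8'); s=arm.read_state(); F.append([*s['contact_force'],s['position'][2]])
print(np.mean(F,0).round(2),s['joints'].round(3))
E
```

```text
clock: 18.0
position: [601.7, 75.2, 130.6]
ee_rot: [-0.173, 0.985, 0.0, 0.0]
contact_force: [-0.5, 0.6, 4.9]
gripper_width: 25.6
grasp_force: 58.2
clock: 18.3
position: [601.7, 75.2, 129.6]
ee_rot: [-0.174, 0.985, 0.0, 0.0]
contact_force: [-0.9, 1.8, 5.5]
gripper_width: 25.8
grasp_force: 58.2
clock: 18.6
position: [601.7, 75.2, 128.8]
ee_rot: [-0.174, 0.985, -0.0, 0.0]
contact_force: [-0.1, -0.1, 5.7]
gripper_width: 25.9
grasp_force: 58.2
[ -1.06   0.65   6.18 128.81] [ 0.391  0.469 -0.205  0.    -0.896 -1.613]
```

```bash
python3 -m pendant '[[0,0,0.0003,0,0,0,0.02],[0,0,0,0,0,0,0.02],[0,0,0,0,0,0,0.02],[0,0,0,0,0,0,0.02],[0,0,0,0,0,0,0.02]]'
python3 - <<'E'
from h import *
F=[]
for i in range(10):
    a=snap('side' if i<5 else 'top','s9' if i<5 else 't9'); s=arm.read_state(); F.append([*s['contact_force'],*s['position']])
print(np.mean(F,0).round(2))
a,b=load('t9'),load('s9')
c=lambda d,u,v,w=33,h=33:cv2.resize(d['image'][v-h:v+h,u-w:u+w,::-1],(400,400),interpolation=cv2.INTER_CUBIC)
cv2.imwrite('pics/m9.png',np.hstack([c(a,190,165),c(b,209,258)]))
E
```

```text
clock: 19.5
position: [601.7, 75.2, 128.6]
ee_rot: [-0.174, 0.985, -0.0, 0.0]
contact_force: [-1.0, 0.4, 6.7]
gripper_width: 25.8
grasp_force: 58.2
[-1.2600e+00  5.5000e-01  6.2800e+00  6.0176e+02  7.5240e+01  1.2856e+02]
```

View pics/m9.png

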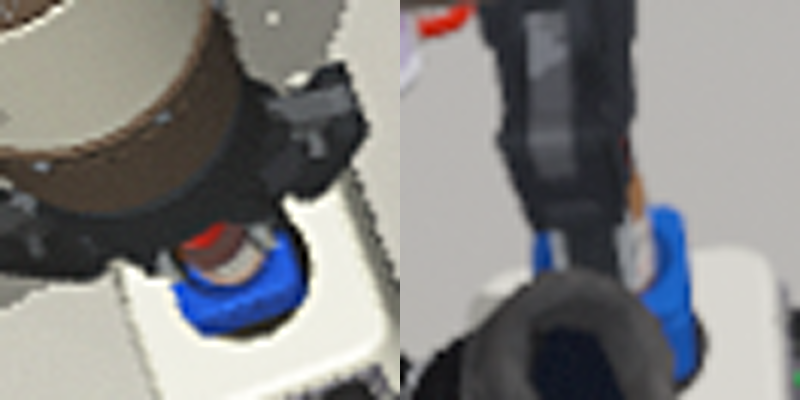

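The bottle stands upright in the cup (top px ~190,165). The fingertips are above the rim, and the drive is about 4.6 to 5.1 mm down by force and position.

```bash
python3 -c "
from bench import arm
print(arm.job_done())"
```

```text
the job is handed in; nothing more can be done
None
```

I pushed the cup head home on the shaft, let go of it and handed the job in holding the red dropper upright in the cup, with the drive about 5 mm down (4.6–5.1 mm by force and position); the hand-in returned no verdict.

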